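# Hand the bee drinker to the customer, lug first

## Task

Pick the yellow bee-drinking dish off its wooden display block by one of its two upright lugs and bring it over the middle of the dark counter mat, turning it about a quarter turn on the way, so that the lug you are not holding points straight out over the mat's yellow-striped end to the customer. Keep the dish level and its loose blue glass ball in the middle all the way, never touch the ball, and leave the jar, smoker and hive tool where they are. Finish while still holding the dish there by that lug, level and still, about 15 cm above the mat, ready for the customer to take.

Things in the scene. Friction and masses are not known exactly. Their poses are not given: they have to be found in the camera images.
- dish: Yellow round plastic bee drinker, 184 mm across its flat rim, 140 to 280 g. Origin: centre of the flat underside; z up, x through both lugs. Inside: a shallow hollow of 200 mm radius, floor 6 mm thick, level over the middle 20 mm only. Rim top 25 mm above the origin. At the start it stands level on the block, lugs to left and right (x within 0.4 rad of the world's y line).
- lug_a (a point): Middle of the flat upright lug just outside the rim at x = -95 mm of the dish: 6 mm thick (along the dish's x), 44 mm wide (along its y), half-round top 68 mm above the dish's underside (43 mm above the rim). This point is 50 mm above the underside. Axes as the dish.
- lug_b (a point): The same point on the like lug at x = +95 mm of the dish. Either lug may be held.
- dish_middle (a point): Point on the dish's axis 22 mm above its underside: where the ball's centre is when it lies in the middle.
- ball_center (a point): Centre of the loose blue glass ball, 32 mm in diameter, 35 to 55 g, lying in the middle of the dish; it rolls easily when the dish tilts or is jerked. Ignore its axes.
- riser: Fixed wooden display block 120 x 120 mm, 45 mm high, under the dish. Origin: centre of its underside, on the counter.
- mat: Dark rubber counter mat fixed on the counter, 260 mm along its x and 200 mm along its y, 3 mm thick, origin at the centre of its underside. Its x points away from the robot to the customer (within 0.25 rad of the world's x); a yellow stripe crosses it near that far end. It lies to the left or the right, on the other side from the dish.
- mat_middle (a point): Centre of the mat's top face; axes as the mat.
- mat_far (a point): Middle of the mat's far, yellow-striped edge, 130 mm from mat_middle along the mat's x.
- honey_jar: Loose jar of amber honey with a brass-coloured lid, 68 mm across, 95 mm high, standing beyond the work; origin at the centre of its base. Leave it.
- smoker: Loose steel bee smoker with wood and leather bellows, about 190 x 105 mm, 220 mm high, standing far to the right; origin at the centre of the can's base. Leave it.
- hive_tool: Loose flat hive tool, red with steel ends, about 280 mm long along its x, 44 mm wide, 22 mm high at its bent end, lying at the left; origin at its underside. Leave it.

How it is judged (in metres and radians):
On the way:
1. the dish is lifted clear of its display block, held in the fingers, level, with the ball in it (height (world z) of dish above 0.065 m and contact force between dish and riser below 0.05 N and contact force between the fingers and dish above 1 N and angle between dish's own z axis and vertical below 0.15 rad and distance between ball_center and dish_middle below 0.04 m), for 0.2 s.
At the end, for the whole second after the job is handed in: Still held by the lug nearer the robot: dish centre within 50 mm of the mat centre, 100 to 210 mm above the counter, level within 0.09 rad, lugs within 0.17 rad of the mat's long axis with the free lug to the customer, all still, ball within 25 mm of the dish's middle (horizontal distance between dish and mat_middle below 0.05 m and height (world z) of dish between 0.1 and 0.21 m and angle between dish's own z axis and vertical below 0.09 rad and angle between the x axis of dish and the x axis of mat, either way round below 0.17 rad and ((x of mat_far in the frame of dish above 0.03 m and distance between the grasp point and lug_a below 0.045 m) or (x of mat_far in the frame of dish below -0.03 m and distance between the grasp point and lug_b below 0.045 m)) and contact force between the fingers and dish above 1 N and linear speed of dish below 0.03 m/s and distance between ball_center and dish_middle below 0.025 m and linear speed of ball below 0.05 m/s); the arm keeps its last pose, push and grip.
It fails at once if the ball rolls more than 40 mm from the middle of the dish (distance between ball_center and dish_middle above 0.04 m).
It fails at once if the dish is tilted by more than 0.2 rad (angle between dish's own z axis and vertical above 0.2 rad).
It fails at once if the robot touches the ball (contact force between any of the fingers, the arm and ball above 0.2 N).
It fails at once if the jar, the smoker or the hive tool is shifted by more than 20 mm (distance of any of honey_jar, smoker, hive_tool from where it was at the start of the episode above 0.02 m).
It also fails if it takes over 56 s, if anything falls off the work surface, if the arm or the gripper's body presses on something with over 40 N, if the wrist force passes 120 N, or if a joint passes its speed limit or range.

## Robot

A 6-joint arm with a two-finger parallel gripper is mounted at the origin on the work surface. World frame = base frame: x ahead of the robot, y to its left, z up, the work surface at z = 0. Lengths are in m, angles in degrees, forces in N, time in s.
With the tool pointing down it reaches from about 0.35 to 0.925 m from the base axis. Payload 6.4 kg.
Tool frame: the origin (TCP) lies between the finger pads; the fingertips stand 14 mm ahead of it and the grasp point (between the pads) lies 5 mm behind it; z points along the fingers, y is the direction in which the jaws open and shut (so a half turn about z gives the same grasp; the last joint's range is limited). The gripper opens to 85 mm and grips with 20 to 120 N. Pads are 22 mm wide; open, the fingers measure 114 mm over their backs; the gripper's body (76 mm by 85 mm) begins 54 mm behind the grasp point. The pads swing forward as they close: fully open they stand 13 mm farther back than shut.
Start: joints at [65.713, 14.043, 89.255, -0, 76.702, -9.975], TCP at [0.161, 0.63, 0.245] pointing down, gripper open.
Joint ranges: [-179.41, 179.41], [-58.25, 129.5], [7.25, 145.43], [-54.29, 234.29], [11.92, 165.04], [-157.13, 157.13]. Speed limits (degrees/s): [147.25, 147.25, 180, 180, 180, 180].

## Interface

Orientations are given as [roll, pitch, yaw] about the fixed x, y, z axes, in that order (R = Rz(yaw) Ry(pitch) Rx(roll)).
In Python, from plant import arm, get_state, optics gives the robot as it stands. Calls block until the motion is done:
- arm.move_ptp(position, orientation): joint-space move of the TCP to a pose.
- arm.line_to(position, vel=0.15, rot=None, f_stop=None): straight line of the TCP; rot=None keeps the orientation; vel is the mean speed in m/s. With f_stop (N) it stops when the force on the tool has changed by that much, and returns True; else False.
- arm.set_joints(angles): joint-space move.
- arm.command_gripper(opening, effort=None): finger opening in m; effort is the grip in N (None keeps the last); returns when the fingers have stopped.
- arm.dwell(seconds).
- arm.ik(position, orientation): joint angles nearest the present ones, or None.
- get_state(): the state.
- optics.read_camera(name): name is "scene" or "top"; returns a dict with "image" (480x640x3 uint8, blue, green, red), "fx", "fy", "cx", "cy" (pixels), "origin" and "rotation" of the camera in the world. Camera axes: x right, y up, looking along -z (the intrinsics and any distortion apply to the point x, -y, -z); pixel columns grow to the right and rows downward; lengths in m; the calibration is good to about 2 mm. A picture is of the moment at which its call begins. There is no depth.
A pose or a line that the arm cannot do raises arm.Unreachable and nothing moves.
- arm.close_job(): hands the job in, once; it reports no verdict.
The state is a dict: "t": time; "joints": joint angles; "joint_vel": joint speeds; "tau": joint torques, N m; "ee_pos": TCP position; "orientation": TCP orientation; "contact_force": force on the tool from outside, world axes, zero at the start; "moment": the same for the moment, N m; "finger_gap": finger opening in m.
Only numpy, scipy, OpenCV 4.12 (cv2) and the standard library are available. Lean on these libraries where they do the work, as an engineer would, in place of code of your own. Each camera call takes 0.05 s, during which the arm holds its last target.

## Working session

There is one attempt and no reset: what is moved stays moved. The work goes in short steps, each a Python script; the robot and the scene stay as the last script left them, time stands still between calls to the robot, and variables do not carry over. Pictures are saved under pics/ and viewed, and the job is handed in when it is done.

```bash
mkdir -p pics; ls
python3 - <<'E'
from plant import arm,get_state,optics
import cv2,numpy as np
for n in("scene","top"):
    d=optics.read_camera(n); cv2.imwrite(f"pics/{n}0.png",d["image"])
    print(n,{k:(v if k!="image" else 0) for k,v in d.items()})
print(get_state())
E
```

```text
pics
scene {'image': 0, 'fx': 525.0323941349902, 'fy': 525.0323941349902, 'cx': 317.1568787812954, 'cy': 241.97029065221759, 'origin': array([1.02665122, 0.70004209, 1.04918653]), 'rotation': array([ 40.73218174,  -0.93749402, 152.43835962])}
top {'image': 0, 'fx': 466.2435842732663, 'fy': 466.2435842732663, 'cx': 320.90292082904205, 'cy': 237.70878691117315, 'origin': array([ 0.52323958, -0.04083045,  1.14172701]), 'rotation': array([  7.32962287,  -0.73033074, -90.01157675])}
{'t': 0.1, 'joints': array([ 6.57110906e+01,  1.40804263e+01,  8.93180422e+01, -7.18949899e-04,
        7.67000521e+01, -9.97496592e+00]), 'joint_vel': array([-0.00550644, -0.05267483, -0.16679782,  0.12356805, -0.26674332,
        0.05898402]), 'tau': array([ 2.98029972e-04, -4.30671036e+01, -3.27128899e+01, -1.68767547e-04,
        2.91472323e-03,  1.78931600e-05]), 'ee_pos': array([0.16050089, 0.62938734, 0.24428595]), 'orientation': array([-1.79902848e+02, -1.63767105e-02,  1.65686209e+02]), 'contact_force': array([-0.27277256,  0.62347193, -0.33767139]), 'moment': array([-0.0147568 ,  0.00526222,  0.01948331]), 'finger_gap': 0.08538349996990868}
```

View pics/scene0.png

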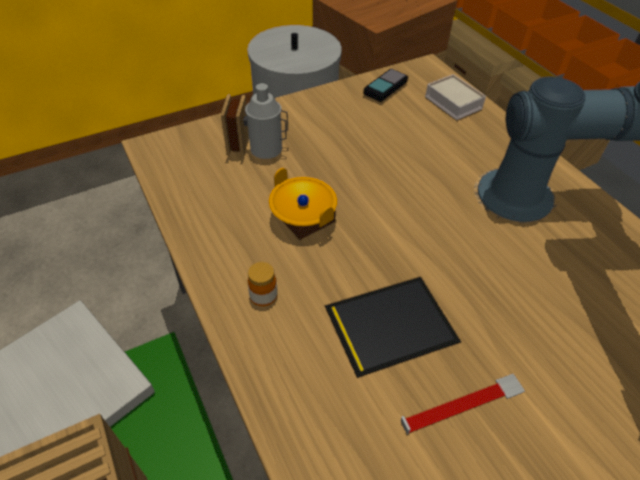

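View pics/top0.png

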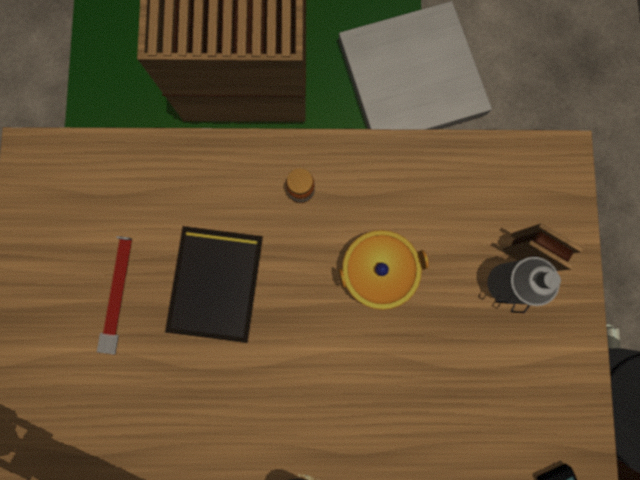

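The scene view shows the dish at about (303,201) with its lugs at about (327,217) and (281,177), and the mat at (392,325) with its stripe on the far side. In the top view the dish is at (381,269), its right lug at (424,259), and the mat at (214,284). So the dish is to the right and the mat to the left. Next I'll measure them.

```bash
cat > h.py <<'E'
from plant import arm,get_state,optics
import cv2,numpy as np
from scipy.spatial.transform import Rotation as Ro
def cam(n): return optics.read_camera(n)
def ray(d,u,v):
    R=Ro.from_euler('xyz',d["rotation"],degrees=True).as_matrix()
    r=R@np.array([(u-d["cx"])/d["fx"],-(v-d["cy"])/d["fy"],-1.]); return np.array(d["origin"]),r
def onz(d,u,v,z):
    o,r=ray(d,u,v); return o+r*(z-o[2])/r[2]
def proj(d,p):
    R=Ro.from_euler('xyz',d["rotation"],degrees=True).as_matrix()
    c=R.T@(np.array(p)-d["origin"]); return np.array([d["cx"]-d["fx"]*c[0]/c[2], d["cy"]+d["fy"]*c[1]/c[2]])
def tri(d1,p1,d2,p2):
    A=[];b=[]
    for d,p in((d1,p1),(d2,p2)):
        o,r=ray(d,*p); r/=np.linalg.norm(r); M=np.eye(3)-np.outer(r,r);A.append(M);b.append(M@o)
    x=np.linalg.lstsq(np.vstack(A),np.hstack(b),rcond=None)[0]
    return x,[np.linalg.norm(M@x-bb)*1e3 for M,bb in zip(A,b)]
def big(m): 
    c,_=cv2.findContours(m.astype(np.uint8),cv2.RETR_EXTERNAL,cv2.CHAIN_APPROX_NONE); return sorted(c,key=cv2.contourArea)[::-1]
E
python3 - <<'E'
from h import *
T=cam("top");S=cam("scene")
def ctr(d,lo,hi,box):
    hsv=cv2.cvtColor(d["image"],cv2.COLOR_BGR2HSV); m=cv2.inRange(hsv,lo,hi); k=np.zeros_like(m);x0,y0,x1,y1=box;k[y0:y1,x0:x1]=m[y0:y1,x0:x1]
    return k
# ball
for d,b in((T,(340,225,430,310)),(S,(265,165,345,240))):
    k=ctr(d,(100,100,30),(130,255,255),b); c=big(k)[0]; M=cv2.moments(c); d["b"]=(M["m10"]/M["m00"],M["m01"]/M["m00"]); print("ball px",d["b"],cv2.contourArea(c))
print(tri(T,T["b"],S,S["b"]), onz(T,*T["b"],.067))
# mat, top
for d,b in((T,(150,210,275,355)),(S,(310,265,475,385))):
    hsv=cv2.cvtColor(d["image"],cv2.COLOR_BGR2HSV);x0,y0,x1,y1=b
    m=(hsv[...,2]<60).astype(np.uint8); k=np.zeros_like(m);k[y0:y1,x0:x1]=m[y0:y1,x0:x1]
    k=cv2.morphologyEx(k,cv2.MORPH_CLOSE,np.ones((13,13)))
    q=cv2.approxPolyDP(cv2.convexHull(big(k)[0]),8,True)[:,0]
    P=np.array([onz(d,*p,.003) for p in q]); print(q.tolist());print(P[:,:2].round(3).tolist(),np.linalg.norm(P-np.roll(P,-1,0),axis=1),P.mean(0))
for n,d,c in(("t",T,(381,269)),("s",S,(303,203))):
    x,y=c;cv2.imwrite(f"pics/z{n}.png",cv2.resize(d["image"][y-55:y+55,x-70:x+70],None,fx=5,fy=5,interpolation=cv2.INTER_CUBIC))
E
```

```text
ball px (381.562358276644, 269.08390022675735) 73.5
ball px (302.6333333333333, 199.95) 60.0
(array([ 0.58737924, -0.19399426,  0.06392365]), [np.float64(1.7799721640827972), np.float64(1.7799721640835997)]) [ 0.58867516 -0.19456525  0.067     ]
[[183, 227], [261, 237], [246, 341], [166, 331]]
[[0.696, 0.284], [0.671, 0.092], [0.421, 0.124], [0.444, 0.315]] [0.19358645 0.25266599 0.19284211 0.25341569] [0.55799217 0.20366253 0.003     ]
[[420, 278], [459, 341], [357, 376], [326, 306]]
[[0.42, 0.13], [0.444, 0.318], [0.694, 0.286], [0.669, 0.097]] [0.18959975 0.2523945  0.19114815 0.2505813 ] [0.55692805 0.20777912 0.003     ]
```

View pics/zt.png

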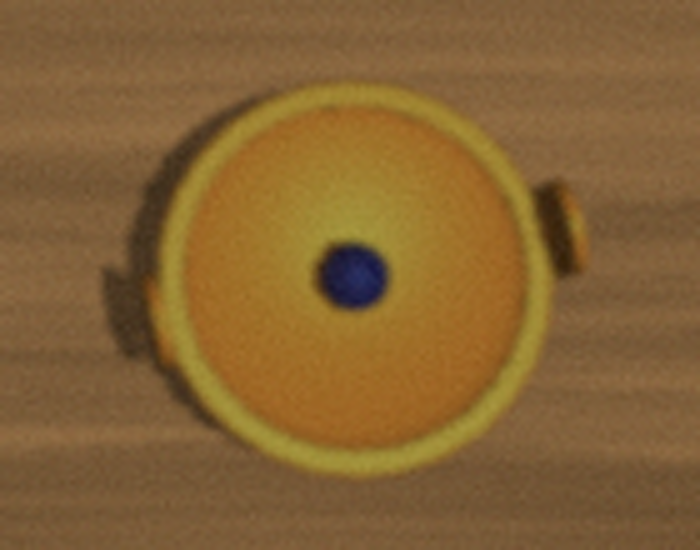

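View pics/zs.png

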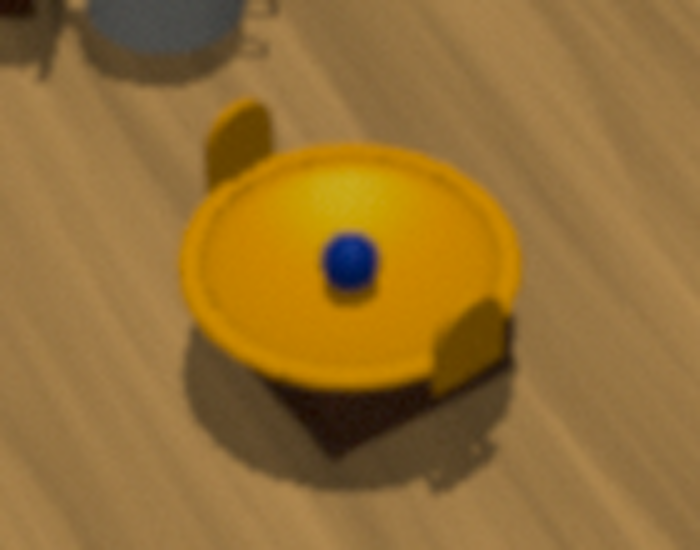

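Run:
```python
from h import *
T=cam("top");S=cam("scene")
hsv=cv2.cvtColor(T["image"],cv2.COLOR_BGR2HSV)
print("rim ctr top",onz(T,381.8,269.6,.070), "R", [np.linalg.norm(onz(T,381.8,269.6,.07)-onz(T,311-.4+x/5,214-.4+y/5,.07)) for x,y in((160,280),(552,280),(356,83),(356,477))])
print("ctr scene", onz(S,233-.4+351/5,148-.4+(143+390)/10,.070),"edges mid")
L=onz(S,326.4,213.2,.091);R=onz(S,280.4,173.2,.091);print("L",L,"R",R,np.linalg.norm(L-R),np.degrees(np.arctan2(*(L-R)[[1,0]])),(L+R)/2)
La=onz(S,328.6,207,.113);Ra=onz(S,282.6,167.6,.113);print("apex",La,Ra,np.linalg.norm(La-Ra),np.degrees(np.arctan2(*(La-Ra)[[1,0]])),(La+Ra)/2)
# reproject check with candidate
def draw(c,th,fn):
    for n,d,cc in(("t",T,(381,269)),("s",S,(303,203))):
        x,y=cc;im=cv2.resize(d["image"][y-55:y+55,x-70:x+70],None,fx=5,fy=5,interpolation=cv2.INTER_CUBIC)
        e=np.array([np.cos(th),np.sin(th)]);f=np.array([-e[1],e[0]])
        def dot(X,Y,Z,col=(255,0,255)):
            p=proj(d,[*(c+e*X+f*Y),Z]);p=(p-[x-70,y-55]+.5)*5-.5;cv2.circle(im,tuple(int(v) for v in p),2,col,-1)
        for a in np.linspace(0,2*np.pi,40):dot(.092*np.cos(a),.092*np.sin(a),.07)
        for s in(-.095,.095):
            for a in np.linspace(0,np.pi,13):dot(s,.022*np.cos(a),.091+.022*np.sin(a),(0,255,0))
        dot(0,0,.067,(255,255,255))
        cv2.imwrite(f"pics/{fn}{n}.png",im)
c=np.array([.5875,-.1945]);draw(c,np.arctan2(*(L-R)[[1,0]]),"d1")
```

```text
rim ctr top [ 0.58730555 -0.19466399  0.07      ] R [np.float64(0.09027509755821049), np.float64(0.0904690254120249), np.float64(0.09162690272822674), np.float64(0.08967017543410592)]
ctr scene [ 0.58992321 -0.1839277   0.07      ] edges mid
L [ 0.56561387 -0.09886661  0.091     ] R [ 0.60608731 -0.28718437  0.091     ] 0.19261795046697955 102.12955164161687 [ 0.58585059 -0.19302549  0.091     ]
apex [ 0.56114003 -0.09696079  0.113     ] [ 0.60107891 -0.28210772  0.113     ] 0.1894056508178667 102.1730048384433 [ 0.58110947 -0.18953426  0.113     ]
```

View pics/d1s.png

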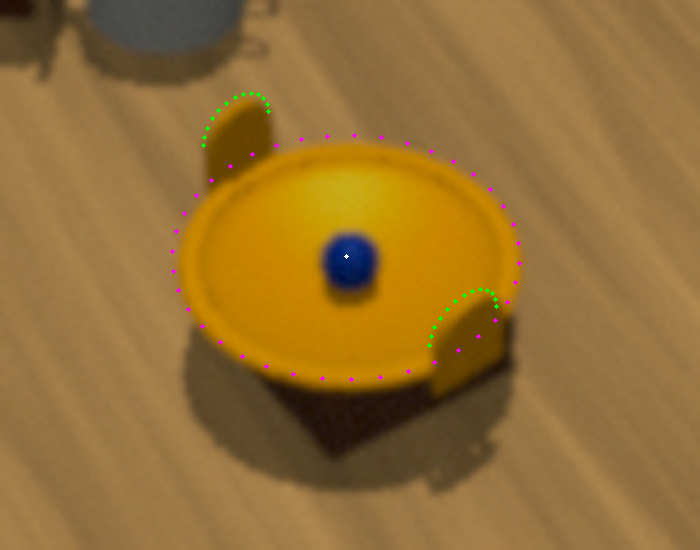

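View pics/d1t.png

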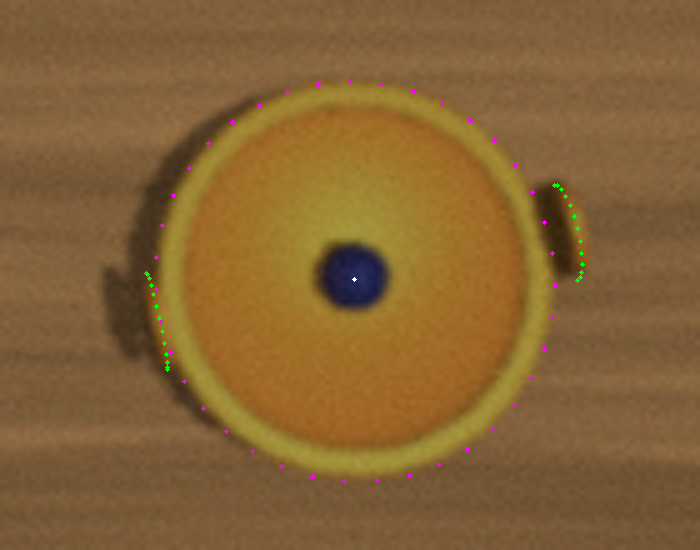

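Run:
```python
from h import *
for y in(12,-168):
    print(y,arm.ik([.5675,-.1015,.20],[180,0,y]),arm.ik([.463,.217,.20],[180,0,y+70.7]))
y=np.radians(102)
# current shot to verify; approach above
print(get_state()["t"])
arm.command_gripper(0.045,40)
arm.move_ptp([.5675,-.1015,.24],[180,0,-168 if arm.ik([.5675,-.1015,.20],[180,0,-168]) is not None else 12])
s=get_state();print(s["t"],s["joints"],s["ee_pos"],s["orientation"],s["finger_gap"])
```

```text
12 [-2.14035052e+01  6.87564363e+00  1.02380385e+02 -2.54444375e-14
  7.07439717e+01  5.65964948e+01] [ 1.23902852e+01 -2.05097920e+00  1.11613283e+02 -2.54444375e-14
  7.04376964e+01  1.96902852e+01]
-168 [ -21.40350522    6.87564363  102.38038463    0.           70.74397173
 -123.40350522] None
0.3
3.7167 [-2.13469564e+01  4.55840623e+00  1.00507446e+02  6.36570249e-03
  7.49372136e+01 -1.23399603e+02] [ 0.56760028 -0.10091233  0.23999991] [ 1.79993180e+02  8.23964700e-04 -1.67949008e+02] 0.04481646217853642
```

The -168° yaw leaves the final pose out of range, so I'm switching to the half-turn equivalent, 12°.

Run:
```python
from h import *
arm.move_ptp([.5675,-.1015,.24],[180,0,12])
arm.line_to([.5675,-.1015,.135],vel=.08)
s=get_state();print(s["t"],s["joints"],s["ee_pos"],s["orientation"],s["finger_gap"])
T=cam("top");S=cam("scene")
for n,d,c in(("t",T,(371,269)),("s",S,(313,203))):
    x,y=c;cv2.imwrite(f"pics/a{n}.png",cv2.resize(d["image"][y-55:y+55,x-70:x+70],None,fx=5,fy=5,interpolation=cv2.INTER_CUBIC))
```

```text
7.825 [-2.14027005e+01  1.14682734e+01  1.04554186e+02 -2.62301546e-04
  6.39047947e+01  5.65943961e+01] [ 0.56793151 -0.10166166  0.13568419] [ 1.79959752e+02 -6.05976459e-02  1.20030399e+01] 0.04478561182415873
```

View pics/at.png

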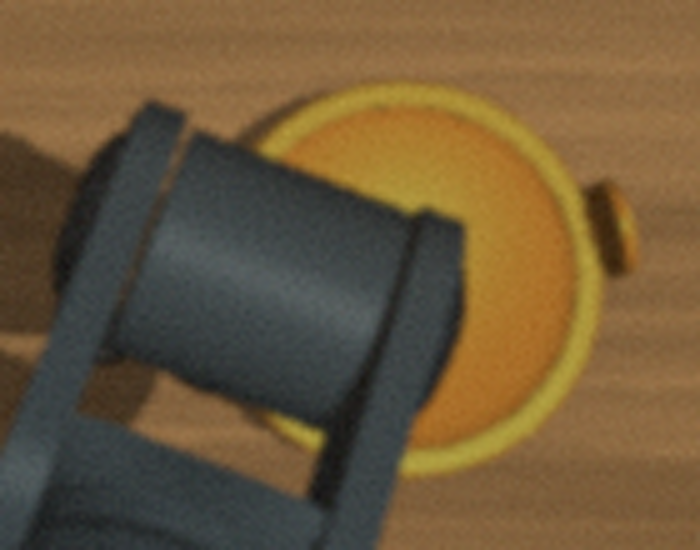

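View pics/as.png

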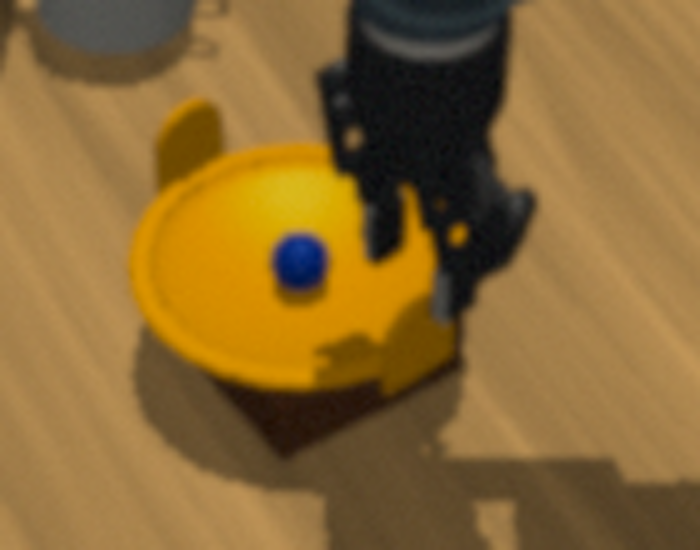

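Run:
```python
from h import *
S=cam("scene")
for p in([.5679,-.1017,.127],[.5679,-.1017,.113],[.5675,-.1015,.113]):
    q=proj(S,p); print(p,(q-[243,148]+.5)*5-.5)
f=np.array([-.208,.978])
for k in(-.0225,.0225):
    for w in(-.011,.011):
        q=proj(S,[.5679+k*f[0]+w*.978,-.1017+k*f[1]+w*.208,.128]); print(k,w,(q-[243,148]+.5)*5-.5)
```

```text
[0.5679, -0.1017, 0.127] [414.39288211 275.41368029]
[0.5679, -0.1017, 0.113] [413.59818732 295.2773641 ]
[0.5675, -0.1015, 0.113] [414.49238155 295.27655178]
-0.0225 -0.011 [402.2816314 239.4439945]
-0.0225 0.011 [368.44256208 258.74159914]
0.0225 -0.011 [460.91713534 289.37548675]
0.0225 0.011 [426.91821412 309.37116177]
```

The fingertips straddle the lug: the inner tip is at about (383,260) and the outer at (443,318) in the crop. Both are offset from prediction by about the same few pixels as the dish, so the two agree. Next I'll descend and close in steps.

Run:
```python
from h import *
print(arm.line_to([.5675,-.1015,.092],vel=.04,f_stop=6))
for o in(.03,.022,.016,.012,.009):
    arm.command_gripper(o,25); s=get_state(); print(o,s["t"],s["finger_gap"],s["contact_force"].round(2),s["ee_pos"].round(4))
T=cam("top");S=cam("scene")
x,y=(313,203);cv2.imwrite(f"pics/bs.png",cv2.resize(S["image"][y-55:y+55,x-70:x+70],None,fx=5,fy=5,interpolation=cv2.INTER_CUBIC))
```

```text
False
0.03 9.5 0.030379026933020897 [ 0.48 -0.43 -0.1 ] [ 0.5676 -0.1015  0.0922]
0.022 9.75 0.021878126372826767 [ 0.97 -0.45  0.21] [ 0.5675 -0.1015  0.092 ]
0.016 9.9833 0.016288011069466216 [0.05 0.55 0.76] [ 0.5675 -0.1015  0.092 ]
0.012 10.2 0.01206471473862977 [-0.06 -0.2  -1.11] [ 0.5675 -0.1015  0.092 ]
0.009 10.4167 0.00930900456304113 [-0.3   0.32 -0.03] [ 0.5675 -0.1015  0.092 ]
```

View pics/bs.png

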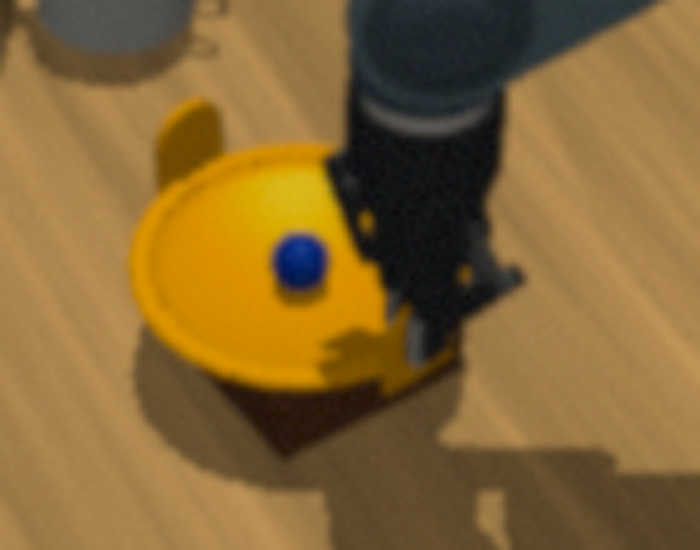

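The lug sits between the pads and the ball is still centred at about (300,261). I'll grip harder and lift slowly.

Run:
```python
from h import *
arm.command_gripper(.006,30);arm.command_gripper(.002,60);arm.command_gripper(.0,95)
s=get_state(); print(s["t"],s["finger_gap"],s["contact_force"].round(2),s["moment"].round(2),s["ee_pos"].round(4))
arm.line_to([.5675,-.1015,.095],vel=.01)
s=get_state(); print(s["t"],s["contact_force"].round(2),s["moment"].round(2))
arm.line_to([.5675,-.1015,.117],vel=.02); arm.dwell(.4)
s=get_state(); print(s["t"],s["finger_gap"],s["contact_force"].round(2),s["moment"].round(2),s["ee_pos"].round(4),s["orientation"].round(2))
T=cam("top");S=cam("scene")
cv2.imwrite("pics/c_t.png",T["image"])
x,y=(313,203);cv2.imwrite(f"pics/cs.png",cv2.resize(S["image"][y-55:y+55,x-70:x+70],None,fx=5,fy=5,interpolation=cv2.INTER_CUBIC))
for d,b in((T,(340,225,450,310)),(S,(265,145,345,240))):
    hsv=cv2.cvtColor(d["image"],cv2.COLOR_BGR2HSV);m=cv2.inRange(hsv,(100,100,30),(130,255,255));k=np.zeros_like(m);x0,y0,x1,y1=b;k[y0:y1,x0:x1]=m[y0:y1,x0:x1]
    c=big(k)
    if c: M=cv2.moments(c[0]);print(M["m10"]/M["m00"],M["m01"]/M["m00"],M["m00"])
print(proj(S,[.5875,-.1945,.067+.025])-proj(S,[.5875,-.1945,.067]))
```

```text
11.1667 0.004470728549825573 [-0.51 -0.1   0.77] [ 0.06 -0.   -0.02] [ 0.5676 -0.1016  0.0922]
11.6167 [-0.23 -0.3  -2.61] [ 0.24  0.03 -0.03]
13.2667 0.004524220693699933 [ 0.64 -0.6  -2.04] [ 0.16  0.01 -0.02] [ 0.5675 -0.1015  0.117 ] [-180.    0.   12.]
302.5859375 193.17708333333331 64.0
[-0.05478833 -6.82162669]
```

View pics/cs.png

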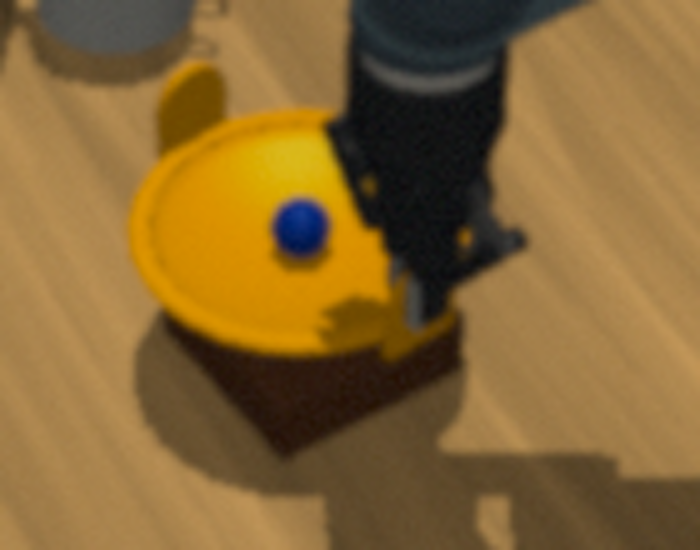

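The dish came up parallel, and the ball moved 6.8 px in the image, exactly as a pure lift predicts. Now I'll carry and turn it.

Run:
```python
from h import *
arm.line_to([.5675,-.1015,.197],vel=.04); arm.dwell(.3)
s=get_state(); print(s["t"],s["contact_force"].round(2),s["moment"].round(2))
S=cam("scene");cv2.imwrite("pics/e0.png",S["image"])
arm.line_to([.463,.217,.197],vel=.04,rot=[180,0,82.85]); 
s=get_state(); print(s["t"],s["finger_gap"],s["contact_force"].round(2),s["moment"].round(2),s["ee_pos"].round(4),s["orientation"].round(2),s["joints"].round(1))
arm.dwell(1)
T=cam("top");S=cam("scene");cv2.imwrite("pics/e_s.png",S["image"]);cv2.imwrite("pics/e_t.png",T["image"])
```

```text
15.8167 [ 0.52 -0.62 -1.19] [0.2  0.02 0.03]
24.4 0.004736124933340115 [-0.16  0.   -2.25] [-0.    0.17 -0.  ] [0.463 0.217 0.197] [-180.      0.     82.85] [ 12.4  -1.8 111.7  -0.   70.1  19.5]
```

View pics/e_s.png

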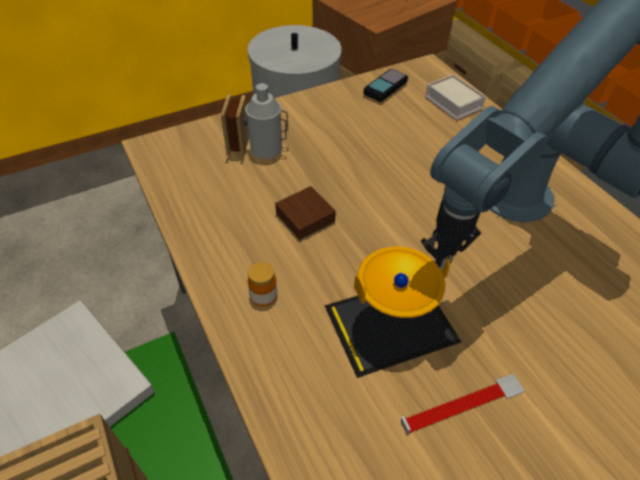

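View pics/e_t.png

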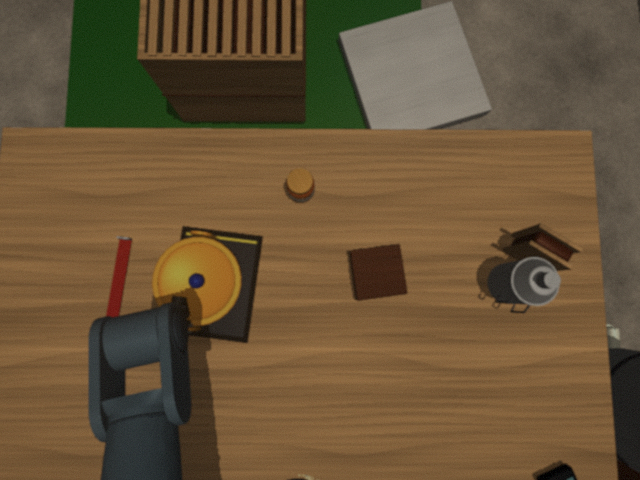

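The dish now hangs over the mat, at (401,281) in scene and (197,281) in top, with the ball apparently central and the far lug towards the stripe at about (203,234). I'll check position, level and ball numerically.

Run:
```python
from h import *
T=cam("top");S=cam("scene")
c=np.array([.5573,.2052]);th=np.radians(-7.15);z0=.150
e=np.array([np.cos(th),np.sin(th)]);f=np.array([-e[1],e[0]])
for n,d,b in(("t",T,(150,225,250,340)),("s",S,(350,235,455,325))):
    hsv=cv2.cvtColor(d["image"],cv2.COLOR_BGR2HSV);m=cv2.inRange(hsv,(100,100,30),(130,255,255));k=np.zeros_like(m);x0,y0,x1,y1=b;k[y0:y1,x0:x1]=m[y0:y1,x0:x1]
    M=cv2.moments(max(big(k),key=lambda q:-np.linalg.norm(q.mean((0,1))-[(x0+x1)/2,(y0+y1)/2])));d["b"]=(M["m10"]/M["m00"],M["m01"]/M["m00"]);print("ball",d["b"],M["m00"],"pred",proj(d,[*c,z0+.022]))
    im=cv2.resize(d["image"][y0:y1,x0:x1],None,fx=5,fy=5,interpolation=cv2.INTER_CUBIC)
    def dot(X,Y,Z,col=(255,0,255)):
        p=proj(d,[*(c+e*X+f*Y),Z]);p=(p-[x0,y0]+.5)*5-.5;cv2.circle(im,tuple(int(v) for v in p),2,col,-1)
    for a in np.linspace(0,2*np.pi,40):dot(.092*np.cos(a),.092*np.sin(a),z0+.025)
    for s in(-.095,.095):
        for a in np.linspace(0,np.pi,13):dot(s,.022*np.cos(a),z0+.046+.022*np.sin(a),(0,255,0))
    cv2.imwrite(f"pics/f{n}.png",im)
print(tri(T,T["b"],S,S["b"]))
```

```text
ball (195.94954128440367, 280.5229357798165) 109.0 pred [195.80134349 281.07799409]
ball (400.692417739628, 280.0672389127325) 116.5 pred [399.99246886 279.04791813]
(array([0.55747   , 0.20624356, 0.16989807]), [np.float64(1.2962142616153547), np.float64(1.296214261614884)])
```

View pics/fs.png

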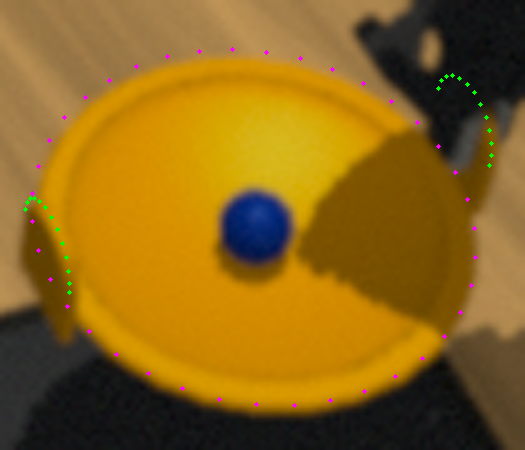

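View pics/ft.png

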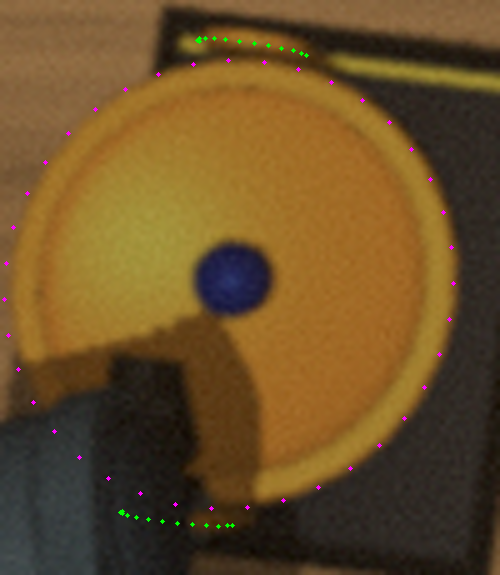

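Rim, lugs and ball all fall within about 2 mm of prediction, with the same small camera bias as before, and nothing else has moved. I'm handing in.

Run:
```python
from h import *
s=get_state();print(s["t"],s["finger_gap"],s["contact_force"].round(2),np.abs(s["joint_vel"]).max())
arm.close_job()
```

```text
25.6 0.004477617717401144 [-0.24 -0.63 -2.56] 0.06700669766073145
the job is handed in; nothing more can be done
```

I picked the dish up by its left lug at about 95 N and lifted it level. I then carried it over the mat while turning it about 71°, and handed the job in at 25.6 s of the allowed 56 s. The verdict isn't reported, so what follows is from my own last checks.

- **Position:** the dish's underside was about 15 cm up, and its centre was within a few mm of the mat's middle. The held lug was nearest the robot, with the free lug over the yellow stripe.
- **Alignment and level:** the rim and both lugs matched the predicted level, aligned pose to about 2–3 mm. I did not measure the tilt separately.
- **Ball:** it measured (0.557, 0.206, 0.170) m, 1–2 mm from the dish's middle.
- **Arm and grip:** the arm was still, and the fingers were closed on the lug at a gap of about 4.5 mm.
- **Other objects:** the jar and smoker looked unmoved in the pictures. So did the hive tool, though the arm hid part of it in the top view.

**Disagreement:** the two cameras differed by about 2.5 mm on the ball, because the scene camera has a constant offset of about 1 pixel. That is close to the stated calibration error.

**Mistake:** I first approached at a tool yaw of -168°, from which the final pose was out of range. I switched to the half-turn equivalent before touching anything.

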